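# Pin the carved rosettes in line on the backing board

## Robot

A 6-joint arm with a two-finger parallel gripper is mounted at the origin on the work surface. World frame = base frame: x ahead of the robot, y to its left, z up, the work surface at z = 0. Lengths are in m, angles in degrees, forces in N, time in s.
With the tool pointing down it reaches from about 0.4 to 0.825 m from the base axis. Payload 7 kg.
Tool frame: the origin (TCP) lies between the finger pads; the fingertips stand 19 mm ahead of it and the grasp point (between the pads) is the TCP; z points along the fingers, y is the line along which they close (so a half turn about z gives the same grasp; the last joint's range is limited). The gripper opens to 88 mm and grips with 3 to 60 N. Pads are 19 mm wide; open, the fingers measure 130 mm over their backs; the gripper's body (78 mm by 193 mm) begins 47 mm behind the grasp point.
Start: joints at [93.742, 20.546, 0.682, 0, -70.136, -16.507], TCP at [0.149, 0.658, 0.246] pointing down, gripper open.
Joint ranges: [-176.03, 176.03], [-82.01, 121.73], [-58.28, 71.71], [-173.87, 95.51], [-174.79, -0.11], [-173.66, 173.66]. Speed limits (degrees/s): [136.94, 136.94, 172.46, 180, 180, 180].

## Interface

Orientations are given as [roll, pitch, yaw] about the fixed x, y, z axes, in that order (R = Rz(yaw) Ry(pitch) Rx(roll)).
In Python, from plant import get_obs, snapshot, close_job, spot_in, spot_point gives the robot as it stands.
- The arm moves only by the tool play_rows, never from a script. Its argument "plan" is a list of rows, each a list of 6 numbers: the shift along the tool's x, y, z in cm, then the turn, a rotation vector about the tool's x, y, z in degrees. A call has 1 to 20 rows; each row shifts and turns the commanded pose from where the row before left it, along the tool's axes as they then stand; what a row does not reach is not made up. A row lasts 1/12 s, in which the tool goes at most 41.7 mm and 7.16 degrees, less where a joint would pass 70% of its speed; a pose out of reach is approached as far as the arm can. A call is refused whole if a number of a shift passes 4.17 or a number of a turn 7.16, either way. A call with a gripper value outside its range is refused whole. "grip" is the finger opening in cm, from 0 to 8.76, set as the call begins (left out, the last holds). The fingers move at their own pace and stop on an object; the grip force is fixed at half the most. Time passes only in rows, so rows that do not move let the fingers close. It gives the time, the measured TCP pose, the force, the opening and the grip force at its end, in the units of the state.
- get_obs(): the state, without advancing time (a new reading comes with each control period).
- snapshot(name): name is "scene" or "side" or "wrist"; returns a dict with "frame" (480x640x3 uint8, red, green, blue), "fx", "fy", "cx", "cy" (pixels), "position" and "attitude" of the camera in the world. Camera axes: x right, y down, z forward; pixel columns grow to the right and rows downward; lengths in m; the calibration is good to about 2 mm. The wrist camera is an equidistant fisheye: a pixel r from the principal point sees the ray r / f radians off the axis. A picture is of the moment at which its call begins. There is no depth.
- close_job(): hands the job in; it is judged then, once.
Trained networks look in the newest picture that a camera, given by its name, has taken for a name from the list of things; names that differ only in an ending like _2 or _b are one class to them, and where a whole thing is asked for, a point or a joint stands for the part that bears it (a point fixed in the world has none). Each returns a list of dicts, best first, with "score" (0 to 1); they miss things now and then, are a little off and sometimes report something else, mostly with a low value. They report only what shows in the picture. A call takes as long as a camera call. They do not tell look-alikes from the thing itself.
- spot_in(camera, thing): "position" ([x, y, z] in m, in world coordinates, good to about 4 mm: the middle of the surface that is visible of it).
- spot_point(camera, thing): "position" ([x, y, z] in m, in world coordinates, good to about 4 mm: a listed point, or the origin of a listed thing).
The state is a dict: "clock": time; "joint_pos": joint angles; "qvel": joint speeds; "tau": joint torques, N m; "tool_pos": TCP position; "orientation": TCP orientation; "force": force on the tool from outside, world axes, zero at the start; "moment": the same for the moment, N m; "opening": finger opening in m; "gripper_force": force on a finger pad.
Only numpy, scipy, OpenCV 4.12 (cv2) and the standard library are available. Lean on these libraries where they do the work, as an engineer would, in place of code of your own. Each camera call takes 0.05 s, during which the arm holds its last target. There are 200 camera calls.

## Task

Dry-fit the carved rosettes on the drilled backing board: slide each one across the board, without picking it up, until it lies over a hole of its own (any free one), then drive a tapered pin from the rack down through rosette and board until the pin's collar sits on the rosette, so that the two holes are pulled into line. Leave those pins standing in the work and the spare ones in the rack, and do not disturb the gouges and the mallet.

Things in the scene. Friction and masses are not known exactly. Their poses are not given: they have to be found in the camera images.
- board: Fixed pale-wood backing board, scalloped edges, 270 x 610 mm, 30 mm thick; origin at the centre of its underside, on the bench; long side along its own y. Blue clamps, 68 mm high, hold its far corners at own x = 63 to 173, y = +-285 mm. Four 21.5 mm through holes in a row, 140 mm apart, each ringed in blue. Its top is bare wood; a push of 1 to 2 N slides a rosette.
- rack: Fixed dark-wood pin rack, 240 x 70 mm, 60 mm high; origin at the centre of its underside, on the bench; its four holes of 21.5 mm diameter go right through, 52 mm apart along its own x. There are always four pins, one standing in each hole at the start, even if there are fewer rosettes.
- board_hole0 (a point): Centre of the mouth of a through hole of the board, at the board's top face, 30 mm above the bench; the four lie at own x = 70 mm, own y = -210, -70, 70, 210 mm for holes 0 to 3 of the board. Any rosette may go over any hole
- rack_hole0 (a point): Centre of the mouth of a hole of the rack, at its top face, 60 mm above the bench; holes 0 to 3 at own x = -78, -26, 26, 78 mm
- rosette0: Loose carved rosette of dark brown wood: flat 12-sided disc with scalloped edge, about 92 mm across (too wide to grip), 20 mm thick, 21.5 mm central through hole; petals 2 mm proud of its top; 80 to 170 g. Origin at the centre of its underside, own z up. Starts flat on the board, on the robot's side of the holes. May be absent (None).
- pin0: Tapered pin, 106 mm, 150 g, point down; all four alike. Origin at its point, own z up the pin: steel taper 6 mm diameter at z = 0 to 20 mm at z = 26 mm, straight shank to 46, brass collar 32 mm diameter z = 46 to 54, round wooden handle 30 mm diameter z = 54 to 106. In the rack the collar rests on the rack's top. Fully home, the point is 26 mm below the rosette's underside.
- board_hole1 (a point): Centre of the mouth of a through hole of the board, at the board's top face, 30 mm above the bench; the four lie at own x = 70 mm, own y = -210, -70, 70, 210 mm for holes 0 to 3 of the board. Any rosette may go over any hole
- rack_hole1 (a point): Centre of the mouth of a hole of the rack, at its top face, 60 mm above the bench; holes 0 to 3 at own x = -78, -26, 26, 78 mm
- rosette1: Loose carved rosette of mid-brown wood: flat 12-sided disc with scalloped edge, about 92 mm across (too wide to grip), 20 mm thick, 21.5 mm central through hole; petals 2 mm proud of its top; 80 to 170 g. Origin at the centre of its underside, own z up. Starts flat on the board, on the robot's side of the holes. May be absent (None).
- pin1: Tapered pin, 106 mm, 150 g, point down; all four alike. Origin at its point, own z up the pin: steel taper 6 mm diameter at z = 0 to 20 mm at z = 26 mm, straight shank to 46, brass collar 32 mm diameter z = 46 to 54, round wooden handle 30 mm diameter z = 54 to 106. In the rack the collar rests on the rack's top. Fully home, the point is 26 mm below the rosette's underside.
- board_hole2 (a point): Centre of the mouth of a through hole of the board, at the board's top face, 30 mm above the bench; the four lie at own x = 70 mm, own y = -210, -70, 70, 210 mm for holes 0 to 3 of the board. Any rosette may go over any hole
- rack_hole2 (a point): Centre of the mouth of a hole of the rack, at its top face, 60 mm above the bench; holes 0 to 3 at own x = -78, -26, 26, 78 mm
- rosette2: Loose carved rosette of reddish terracotta-brown wood: flat 12-sided disc with scalloped edge, about 92 mm across (too wide to grip), 20 mm thick, 21.5 mm central through hole; petals 2 mm proud of its top; 80 to 170 g. Origin at the centre of its underside, own z up. Starts flat on the board, on the robot's side of the holes. May be absent (None).
- pin2: Tapered pin, 106 mm, 150 g, point down; all four alike. Origin at its point, own z up the pin: steel taper 6 mm diameter at z = 0 to 20 mm at z = 26 mm, straight shank to 46, brass collar 32 mm diameter z = 46 to 54, round wooden handle 30 mm diameter z = 54 to 106. In the rack the collar rests on the rack's top. Fully home, the point is 26 mm below the rosette's underside.
- board_hole3 (a point): Centre of the mouth of a through hole of the board, at the board's top face, 30 mm above the bench; the four lie at own x = 70 mm, own y = -210, -70, 70, 210 mm for holes 0 to 3 of the board. Any rosette may go over any hole
- rack_hole3 (a point): Centre of the mouth of a hole of the rack, at its top face, 60 mm above the bench; holes 0 to 3 at own x = -78, -26, 26, 78 mm
- rosette3: Loose carved rosette of striped mid-brown wood, lighter than the first: flat 12-sided disc with scalloped edge, about 92 mm across (too wide to grip), 20 mm thick, 21.5 mm central through hole; petals 2 mm proud of its top; 80 to 170 g. Origin at the centre of its underside, own z up. Starts flat on the board, on the robot's side of the holes. May be absent (None).
- pin3: Tapered pin, 106 mm, 150 g, point down; all four alike. Origin at its point, own z up the pin: steel taper 6 mm diameter at z = 0 to 20 mm at z = 26 mm, straight shank to 46, brass collar 32 mm diameter z = 46 to 54, round wooden handle 30 mm diameter z = 54 to 106. In the rack the collar rests on the rack's top. Fully home, the point is 26 mm below the rosette's underside.
- gouge0: Bystander: loose carving gouge with a mid-brown wooden handle, 200 mm long, 32 mm high, lying on the bench beyond the board; origin under the joint of handle and blade, blade to own +x.
- gouge1: Bystander: loose carving gouge with a dark wooden handle, 200 mm long, 32 mm high, lying on the bench beyond the rack; origin under the joint of handle and blade, blade to own +x.
- mallet: Bystander: round carver's mallet standing on its head on the bench to the left of the board, 84 mm diameter, 222 mm high; origin at the centre of its underside.
There are look-alikes about, which are no part of the job. What is shaped like the pin3 but pink is not meant.

How it is judged:
By the outcome, as a careful person would: the job done as asked, in the order asked, and still so for the second after the job is handed in, with the robot touching nothing.
Of rosette0, rosette1, rosette2, rosette3 only 3 to 4 are there at a start; the rules pass over those that are not, and their reading is None.
At some moment in a run one of rosette0, rosette1, rosette2, rosette3 may be knocked a few centimetres aside while the robot is not near it.
It also fails if it takes over 210 s, if anything falls off the work surface, if the arm or the gripper's body presses on something with over 40 N, if the wrist force passes 120 N, or if a joint passes its speed limit or range.

## Working session

There is one attempt and no reset: what is moved stays moved. The work goes in short steps, Python scripts to look and compute and a tool call to move; the robot and the scene stay as the last step left them, time stands still between calls to the robot, and variables do not carry over. Pictures are saved under pics/ and viewed, at most 14 in all, crops included, and the job is handed in when it is done.

Besides the shell and the picture viewer there is one more tool, called after "Call:" as name(argument=value, ...) on one line, values as JSON. play_rows: Moves the arm, as the interface text tells. Its arguments: {"type":"object","properties":{"plan":{"type":"array","items":{"type":"array","items":{"type":"number"}}},"grip":{"type":"number"}},"required":["plan"]}

```bash
ls; mkdir -p pics; cat > h.py <<'E'
import numpy as np, cv2
from plant import *
def save(cam,name):
    s=snapshot(cam); cv2.imwrite('pics/'+name,s['frame'][:,:,::-1]); return s
E
python3 - <<'E'
from h import *
o=get_obs(); print(o)
for c in ['scene','side']:
    s=save(c,c+'0.png'); print(c,{k:np.round(v,3) for k,v in s.items() if k!='frame'})
    for t in ['board','rack','rosette0','rosette1','rosette2','rosette3','board_hole0','board_hole1','board_hole2','board_hole3','rack_hole0','rack_hole3','pin0','pin1','pin2','pin3','mallet','gouge0','gouge1']:
        print(c,t,[(np.round(d['position'],3).tolist(),round(d['score'],2)) for d in spot_point(c,t)[:5]])
E
```

```text
pics
{'clock': 0.0, 'joint_pos': array([ 9.37408957e+01,  2.05927362e+01,  6.33795277e-01, -1.94884050e-02,
       -7.01355122e+01, -1.65070477e+01]), 'qvel': array([-0.10943129,  0.02008869, -0.09538058,  0.0885937 , -0.1322009 ,
        0.03798428]), 'tau': array([-9.23497246e-04, -5.82717991e+01,  2.93057799e+01,  6.99729323e+00,
        7.03147991e-03, -1.64432313e-04]), 'tool_pos': array([0.14908061, 0.65786582, 0.24461012]), 'orientation': array([ 1.79904234e+02, -9.27466571e-03, -1.27727815e+01]), 'force': array([ 0.90954045, -0.40533484,  0.61932805]), 'moment': array([ 0.0349439 , -0.04662521,  0.06779693]), 'gripper_force': 0.0, 'opening': 0.08763379836415824}
scene {'fx': np.float64(454.969), 'fy': np.float64(454.969), 'cx': np.float64(314.941), 'cy': np.float64(235.028), 'position': array([1.299, 0.499, 0.964]), 'attitude': array([-1.36573e+02,  1.16000e-01,  1.23199e+02])}
scene board [([0.564, 0.056, 0.0], 0.84)]
scene rack [([0.466, -0.336, -0.004], 0.83)]
scene rosette0 [([0.523, 0.258, 0.029], 0.97), ([0.573, -0.15, 0.032], 0.85), ([0.524, 0.118, 0.028], 0.78)]
scene
[... 3402 characters left out ...]
 0.028], 0.66), ([0.612, 0.266, 0.031], 0.58)]
side rack_hole0 [([0.54, -0.341, 0.059], 0.86), ([0.44, -0.334, 0.062], 0.78), ([0.385, -0.335, 0.063], 0.59), ([0.49, -0.339, 0.058], 0.59)]
side rack_hole3 [([0.54, -0.341, 0.059], 0.86), ([0.44, -0.334, 0.062], 0.78), ([0.385, -0.335, 0.063], 0.59), ([0.49, -0.339, 0.058], 0.59)]
side pin0 [([0.429, -0.445, -0.002], 0.9)]
side pin1 [([0.429, -0.445, -0.002], 0.9)]
side pin2 [([0.429, -0.445, -0.002], 0.9)]
side pin3 [([0.429, -0.445, -0.002], 0.9)]
side mallet [([0.536, 0.497, 0.002], 0.76)]
side gouge0 [([0.777, -0.03, 0.003], 0.97), ([0.698, -0.367, -0.002], 0.64)]
side gouge1 [([0.777, -0.03, 0.003], 0.97), ([0.698, -0.367, -0.002], 0.64)]
```

View pics/scene0.png

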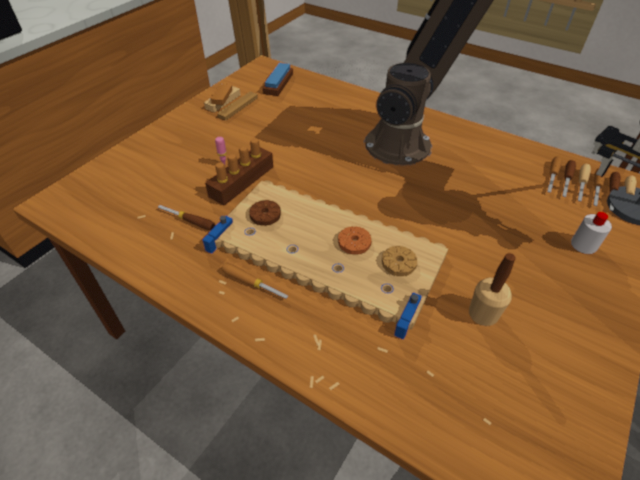

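View pics/side0.png

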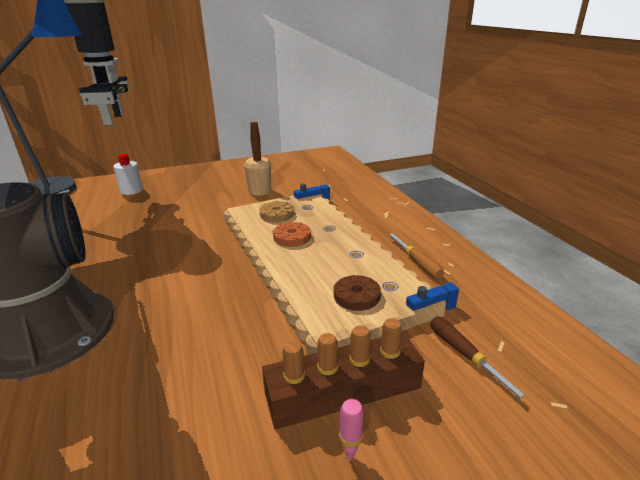

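Scene picture: the rosettes are dark at px (266,212), terracotta at (354,240) and striped at (400,261), so three are there. Four brown pins stand in the rack at about (222,172), (234,165), (245,158) and (255,150). The things that could be taken for pins are those four and the pink one at (221,146), which is (350,430) in the side picture at about (0.43,-0.447). I leave the pink one alone. I'm starting by moving towards the rack.

Call:
play_rows(plan=[[0,0,0,0,0,-6.4],[0,0,0,0,0,-6.4],[2.15,2.9,0,0,0,0],[2.15,2.9,0,0,0,0],[2.15,2.9,0,0,0,0],[2.15,2.9,0,0,0,0],[2.15,2.9,0,0,0,0],[2.15,2.9,0,0,0,0],[2.15,2.9,0,0,0,0],[2.15,2.9,0,0,0,0],[2.15,2.9,0,0,0,0],[2.15,2.9,0,0,0,0],[2.15,2.9,0,0,0,0],[2.15,2.9,0,0,0,0],[2.15,2.9,0,0,0,0],[2.15,2.9,0,0,0,0],[0,0,0,0,0,0]], grip=6)

```text
clock: 3.42
tool_pos: [0.4526, 0.2484, 0.2457]
orientation: [180.0, -0.0, -0.2]
force: [-0.6, 0.4, -0.5]
opening: 0.06
gripper_force: 0.0
```

```bash
python3 - <<'E'
from h import *
o=get_obs(); print(o['tool_pos'],o['orientation'],o['joint_pos'])
H=[];K=[]
for i in range(2):
  for c in ['scene','side']:
    snapshot(c)
    H+= [d['position'] for d in spot_point(c,'board_hole0') if d['score']>.4]
    K+= [d['position'] for d in spot_point(c,'rack_hole0') if d['score']>.4]
def fit(P,own,guess):
    P=np.array(P)[:,:2]; own=np.array(own); g=np.array(guess)
    idx=[np.argmin(np.hypot(*(g-p).T)) for p in P]
    A=own[idx]; a=A.mean(0); b=P.mean(0)
    S=(A-a).T@(P-b); th=np.arctan2(S[0,1]-S[1,0],S[0,0]+S[1,1])
    R=np.array([[np.cos(th),-np.sin(th)],[np.sin(th),np.cos(th)]])
    t=b-R@a; r=P-(A@R.T+t); print('yaw',np.degrees(th),'t',t,'rms',r.std(0),len(P)); print((own@R.T+t).round(4).tolist())
fit(H,[[.07,-.21],[.07,-.07],[.07,.07],[.07,.21]],[[.651,-.15],[.638,-.009],[.626,.13],[.614,.268]])
fit(K,[[-.078,0],[-.026,0],[.026,0],[.078,0]],[[.386,-.334],[.4375,-.335],[.4925,-.3395],[.541,-.342]])
s=save('wrist','w0.png'); print({k:np.round(v,3) for k,v in s.items() if k!='frame'})
E
```

```text
[0.45259214 0.24840703 0.24573889] [ 1.79960518e+02 -1.72540585e-02 -1.77039400e-01] [ 5.05974349e+01  5.51034618e+00 -1.90870262e+01  4.21525303e-02
 -6.54223076e+01  3.92079808e+01]
yaw -0.15275645406337213 t [0.55267269 0.04681994] rms [0.03662257 0.04740591] 15
[[0.6221, -0.1634], [0.6225, -0.0234], [0.6229, 0.1166], [0.6232, 0.2566]]
yaw -2.791117895555806 t [ 0.46375128 -0.3369044 ] rms [0.00197817 0.00150975] 15
[[0.3858, -0.3331], [0.4378, -0.3356], [0.4897, -0.3382], [0.5417, -0.3407]]
{'fx': np.float64(371.648), 'fy': np.float64(371.648), 'cx': np.float64(320.639), 'cy': np.float64(238.153), 'position': array([0.516, 0.253, 0.384]), 'attitude': array([ 1.65697e+02,  4.00000e-02, -8.99430e+01])}
```

Call:
play_rows(plan=[[0.55,3.68,0,0,0,0],[0.55,3.68,0,0,0,0],[0.55,3.68,0,0,0,0],[0.55,3.68,0,0,0,0],[0.55,3.68,0,0,0,0],[0.55,3.68,0,0,0,0],[0.55,3.68,0,0,0,0],[0.55,3.68,0,0,0,0],[0.55,3.68,0,0,0,0],[0.55,3.68,0,0,0,0],[0.55,3.68,0,0,0,0],[0.55,3.68,0,0,0,0],[0.55,3.68,0,0,0,0],[0.55,3.68,0,0,0,0],[0.55,3.68,0,0,0,0],[0.55,3.68,0,0,0,0],[0,0,1.5,0,0,0],[0,0,1.5,0,0,0],[0,0,1.5,0,0,0],[0,0,0,0,0,0]])

```text
clock: 5.73
tool_pos: [0.5371, -0.3358, 0.1969]
orientation: [-179.9, 0.3, -0.0]
force: [-0.8, 0.3, -1.4]
opening: 0.0598
gripper_force: 0.0
```

```bash
cat >> h.py <<'E'
def ray2pix(s,P):
    from scipy.spatial.transform import Rotation as R
    p=R.from_euler('xyz',s['attitude'],degrees=True).inv().apply(np.asarray(P)-s['position'])
    r=np.hypot(p[0],p[1]); a=np.arctan2(r,p[2])
    return np.array([s['cx'],s['cy']])+s['fx']*a*p[:2]/r
def pix2plane(s,uv,z):
    from scipy.spatial.transform import Rotation as R
    d=(np.asarray(uv,float)-[s['cx'],s['cy']])/s['fx']; a=np.hypot(*d)
    v=np.array([*(d/a*np.sin(a)),np.cos(a)]); v=R.from_euler('xyz',s['attitude'],degrees=True).apply(v)
    return s['position']+v*(z-s['position'][2])/v[2]
E
python3 - <<'E'
from h import *
o=get_obs(); print(o['tool_pos'],o['orientation'])
s=save('wrist','w1.png'); im=s['frame'][:,:,::-1].copy()
print(s['position'],s['attitude'])
for t in ['pin0','rack_hole0']:
  for d in spot_point('wrist',t)+spot_in('wrist',t): print(t,np.round(d['position'],4),round(d['score'],2),ray2pix(s,d['position']).round())
for x,y in [(.3858,-.3331),(.4378,-.3356),(.4897,-.3382),(.5417,-.3407)]:
  u=ray2pix(s,[x,y,.12]); cv2.circle(im,tuple(int(v) for v in u),4,(0,255,0),1)
cv2.imwrite('pics/w1b.png',im)
E
```

```text
[ 0.5371083  -0.33582177  0.19694376] [-1.79863697e+02  2.85862643e-01 -3.23620924e-02]
[ 0.60391822 -0.33597064  0.33507327] [165.41052551   0.17522091 -90.06581662]
pin0 [ 0.5441 -0.3435  0.0178] 0.78 [331. 213.]
pin0 [ 0.4919 -0.3366  0.0116] 0.72 [323. 267.]
pin0 [ 0.5046 -0.3371  0.0856] 0.96 [323. 284.]
pin0 [ 0.4514 -0.3331  0.0843] 0.76 [318. 347.]
pin0 [ 0.5488 -0.3439  0.1166] 0.72 [335. 235.]
rack_hole0 [ 0.539  -0.3408  0.0572] 0.94 [328. 229.]
```

View pics/w1b.png

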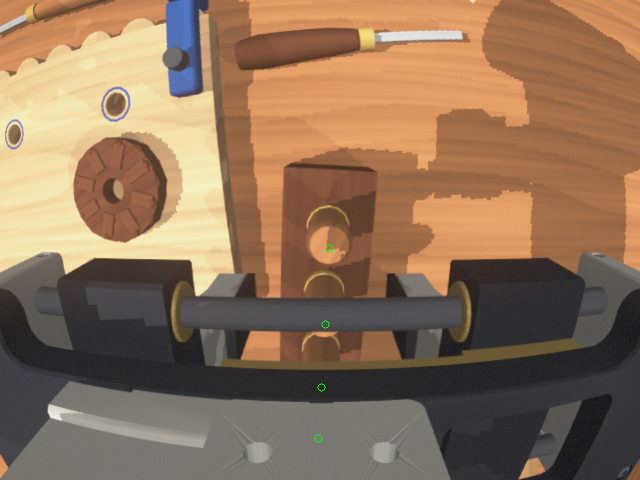

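The crop shows a plain brown wooden-handled pin at (328,243), directly below the gripper. It is one of the four rack pins and not the pink one. Descending to grasp it.

Call:
play_rows(plan=[[0.3,0.25,0.5,0,0,0],[0.3,0.25,1.0,0,0,0],[0,0,1.5,0,0,0],[0,0,1.5,0,0,0],[0,0,1.5,0,0,0],[0,0,1.5,0,0,0],[0,0,1.2,0,0,0],[0,0,1.0,0,0,0],[0,0,0.5,0,0,0],[0,0,0,0,0,0],[0,0,0,0,0,0]])

```text
clock: 6.9
tool_pos: [0.545, -0.3414, 0.0987]
orientation: [180.0, 0.0, 0.0]
force: [0.5, -0.3, 0.3]
opening: 0.0604
gripper_force: 0.0
```

Call:
play_rows(plan=[[0,0,0,0,0,0],[0,0,0,0,0,0],[0,0,0,0,0,0],[0,0,0,0,0,0],[0,0,0,0,0,0],[0,0,0,0,0,0],[0,0,0,0,0,0],[0,0,0,0,0,0]], grip=2)

```text
clock: 7.57
tool_pos: [0.5449, -0.3413, 0.0988]
orientation: [180.0, -0.0, 0.0]
force: [0.3, 1.1, 3.0]
opening: 0.0296
gripper_force: 30.0
```

Call:
play_rows(plan=[[0,0,-0.5,0,0,0],[0,0,-1.5,0,0,0],[0,0,-2,0,0,0],[0,0,-2,0,0,0],[0,0,-1.5,0,0,0],[0,0,-0.5,0,0,0],[0.2,-1.5,0,0,0,0],[0.4,-2.5,0,0,0,0],[0.5,-3,0,0,0,0],[0.5,-3,0,0,0,0],[0.5,-3,0,0,0,0],[0.4,-3,-0.2,0,0,0],[0.2,-2,0,0,0,0],[0.1,-1.1,0,0,0,0],[0,0,0,0,0,0],[0,0,0,0,0,0]])

```text
clock: 8.9
tool_pos: [0.5723, -0.1497, 0.1799]
orientation: [-180.0, 0.1, 0.1]
force: [0.8, -0.3, -1.3]
opening: 0.0295
gripper_force: 30.0
```

```bash
python3 - <<'E'
from h import *
o=get_obs(); print(o['tool_pos'],o['orientation'],o['opening'],o['force'])
s=save('wrist','w2.png'); im=s['frame'][:,:,::-1].copy()
for t in ['pin0','rosette0','board_hole0']:
  for d in spot_point('wrist',t): print(t,np.round(d['position'],4),round(d['score'],2),ray2pix(s,d['position']).round())
g=.0848
for P,c in [(o['tool_pos']-[0,0,g],(0,255,0)),([.6505,-.1497,.03],(255,0,255)),([.6384,-.0102,.03],(255,0,255)),([.573,-.15,.05],(0,255,255))]:
  u=ray2pix(s,P); print(u); cv2.circle(im,tuple(int(v) for v in u),3,c,1)
cv2.imwrite('pics/w2b.png',im)
for c in ['scene','side']:
  snapshot(c)
  for t in ['rosette0','board_hole0']:
    print(c,t,[(np.round(d['position'],4).tolist(),round(d['score'],2)) for d in spot_point(c,t)[:5]])
E
```

```text
[ 0.57225379 -0.14970745  0.1798749 ] [-1.79997943e+02  6.99780243e-02  1.06185457e-01] 0.02951007082016016 [ 0.76818801 -0.30479634 -1.2974926 ]
pin0 [ 0.5703 -0.1529  0.0979] 0.67 [326. 257.]
pin0 [ 0.5414 -0.3383  0.0598] 0.22 [544. 274.]
rosette0 [ 0.5698 -0.157   0.0295] 0.97 [330. 232.]
rosette0 [0.5253 0.1144 0.0321] 0.75 [ 57. 276.]
board_hole0 [ 0.6383 -0.015   0.0317] 0.7 [156. 151.]
board_hole0 [ 0.6507 -0.1472  0.0323] 0.68 [318. 129.]
[321.33427281 252.24708388]
[321.39086363 129.5458196 ]
[152.11236544 151.31100319]
[321.6651675  234.00631258]
scene rosette0 [([0.5252, 0.2607, 0.0311], 0.96), ([0.5246, 0.119, 0.0284], 0.95), ([0.5732, -0.1498, 0.0288], 0.72)]
scene board_hole0 [([0.6369, -0.0093, 0.0324], 0.85), ([0.6287, 0.1337, 0.0302], 0.71), ([0.6495, -0.1443, 0.0295], 0.69), ([0.622, 0.27, 0.0305], 0.62)]
side rosette0 [([0.5207, 0.2553, 0.0312], 0.75), ([0.5698, -0.1547, 0.0328], 0.62), ([0.5237, 0.1226, 0.0326], 0.61), ([0.3862, -0.3345, 0.0602], 0.56)]
side board_hole0 [([0.6256, 0.1275, 0.0257], 0.97), ([0.6503, -0.1498, 0.0296], 0.85), ([0.6351, -0.0086, 0.0293], 0.81), ([0.6165, 0.2718, 0.0312], 0.57)]
```

View pics/w2b.png

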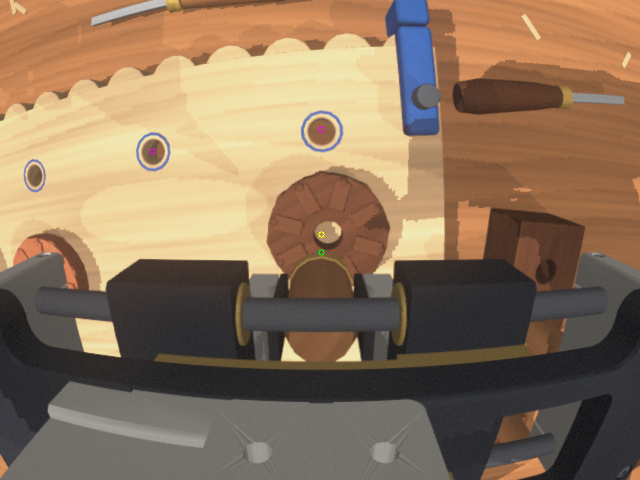

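The wrist picture shows the board holes at (322,131) and (153,151), matching my fit. Rosette0's hole is at about (329,232), a few mm off my estimate, and the held pin stands above it at about (321,258). Refining the rosette hole position by pixel.

```bash
python3 - <<'E'
from h import *
s=snapshot('wrist'); f=s['frame']; 
c=f[195:270,285:375]; c=cv2.resize(c,None,fx=8,fy=8,interpolation=cv2.INTER_CUBIC)
cv2.imwrite('pics/c2.png',c[:,:,::-1])
for uv in [(329,232),(329,230),(327,232)]: print(pix2plane(s,uv,.05))
print(pix2plane(s,(322,131),.03),pix2plane(s,(153,151.5),.03))
E
```

```text
[ 0.57482081 -0.15642585  0.05      ]
[ 0.57634822 -0.15641877  0.05      ]
[ 0.57482118 -0.15493763  0.05      ]
[ 0.64986149 -0.15128422  0.03      ] [ 0.6389156  -0.01178905  0.03      ]
```

View pics/c2.png

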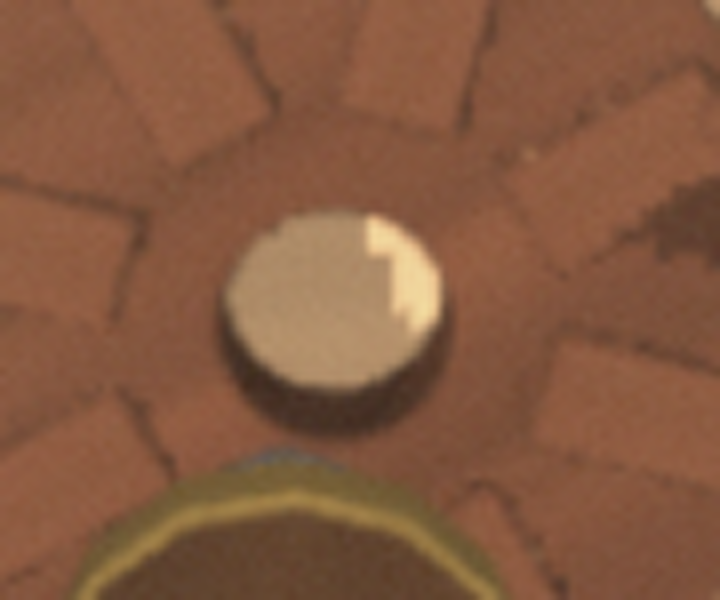

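Call:
play_rows(plan=[[0,0.25,0,0,0,0],[0,0.25,0.5,0,0,0],[0,0,1,0,0,0],[0,0,1,0,0,0],[0,0,1,0,0,0],[0,0,1,0,0,0],[0,0,0.8,0,0,0],[0,0,0.5,0,0,0],[0,0,0.3,0,0,0],[0,0,0,0,0,0],[0,0,0,0,0,0]])

```text
clock: 10.37
tool_pos: [0.5729, -0.1553, 0.1197]
orientation: [180.0, -0.0, 0.0]
force: [-0.3, -0.0, -2.1]
opening: 0.0293
gripper_force: 30.0
```

Call:
play_rows(plan=[[0.3,0,0,0,0,0],[0.6,-0.05,0,0,0,0],[0.8,-0.05,0,0,0,0],[0.8,-0.05,0,0,0,0],[0.8,-0.05,0,0,0,0],[0.8,-0.05,0,0,0,0],[0.8,-0.05,0,0,0,0],[0.8,-0.05,0,0,0,0],[0.8,-0.05,0,0,0,0],[0.7,0,0,0,0,0],[0.5,0,0,0,0,0],[0,0,0,0,0,0],[0,0,0,0,0,0]])

```text
clock: 11.45
tool_pos: [0.6503, -0.151, 0.1191]
orientation: [-180.0, -0.0, 0.0]
force: [0.3, 0.1, -2.0]
opening: 0.0293
gripper_force: 30.0
```

Call:
play_rows(plan=[[0,0,0.3,0,0,0],[0,0,0.3,0,0,0],[0,0,0.3,0,0,0],[0,0,0.2,0,0,0],[0,0,0,0,0,0],[0,0,0,0,0,0]])

```text
clock: 11.95
tool_pos: [0.6495, -0.1512, 0.1082]
orientation: [-180.0, 0.0, 0.0]
force: [-0.2, -0.6, -2.1]
opening: 0.0295
gripper_force: 30.0
```

Call:
play_rows(plan=[[0,0,0.2,0,0,0],[0,0,0.2,0,0,0],[0,0,0.2,0,0,0],[0,0,0.2,0,0,0],[0,0,0,0,0,0],[0,0,0,0,0,0]])

```text
clock: 12.45
tool_pos: [0.6497, -0.1512, 0.1004]
orientation: [180.0, -0.0, 0.0]
force: [-1.0, 0.1, -0.9]
opening: 0.0294
gripper_force: 30.0
```

Call:
play_rows(plan=[[0,0,0.2,0,0,0],[0,0,0.2,0,0,0],[0,0,0.1,0,0,0],[0,0,0,0,0,0],[0,0,0,0,0,0]])

```text
clock: 12.87
tool_pos: [0.6497, -0.1512, 0.0955]
orientation: [180.0, 0.0, 0.0]
force: [0.3, -0.5, -1.6]
opening: 0.0296
gripper_force: 30.0
```

Call:
play_rows(plan=[[0,0,0.1,0,0,0],[0,0,0.1,0,0,0],[0,0,0.1,0,0,0],[0,0,0.1,0,0,0],[0,0,0,0,0,0],[0,0,0,0,0,0]])

```text
clock: 13.37
tool_pos: [0.6497, -0.1512, 0.0915]
orientation: [-180.0, -0.0, 0.0]
force: [0.4, 0.3, -0.8]
opening: 0.0295
gripper_force: 30.0
```

Call:
play_rows(plan=[[0,0,0.1,0,0,0],[0,0,0.1,0,0,0],[0,0,0.1,0,0,0],[0,0,0,0,0,0],[0,0,0,0,0,0]])

```text
clock: 13.78
tool_pos: [0.6501, -0.1512, 0.0889]
orientation: [180.0, -0.1, 0.0]
force: [1.3, 0.9, 1.5]
opening: 0.0295
gripper_force: 30.0
```

Call:
play_rows(plan=[[0,0,0.1,0,0,0],[0,0,0.05,0,0,0],[0,0,0,0,0,0],[0,0,0,0,0,0]])

```text
clock: 14.12
tool_pos: [0.6503, -0.1511, 0.0888]
orientation: [180.0, -0.1, 0.1]
force: [-3.1, 2.4, 11.6]
opening: 0.0292
gripper_force: 30.0
```

Call:
play_rows(plan=[[0,0,0,0,0,0],[0,0,0,0,0,0],[0,0,0,0,0,0],[0,0,0,0,0,0],[0,0,-0.5,0,0,0],[0,0,-1.5,0,0,0],[0,0,-2.5,0,0,0],[0,0,-3,0,0,0],[0,0,-3,0,0,0],[0,0,-2,0,0,0],[0,0,0,0,0,0]], grip=5.5)

```text
clock: 15.03
tool_pos: [0.652, -0.1517, 0.2181]
orientation: [179.9, -0.5, 0.1]
force: [0.5, 0.5, 1.2]
opening: 0.055
gripper_force: 0.0
```

Call:
play_rows(plan=[[-1,1.2,0,0,0,0],[-2,2.3,0,0,0,0],[-2,2.3,0,0,0,0],[-2,2.3,0,0,0,0],[-2,2.3,0,0,0,0],[-2,2.3,0,0,0,0],[-2,2.3,0,0,0,0],[-2,2.3,0,0,0,0],[-1,1.3,0,0,0,0],[0,0,1,0,0,0],[0,0,2,0,0,0],[0,0,1,0,0,0],[0,0,0,0,0,0],[0,0,0,0,0,0]])

```text
clock: 16.2
tool_pos: [0.4893, -0.337, 0.1712]
orientation: [-180.0, 0.1, 0.1]
force: [-0.2, 0.9, 0.6]
opening: 0.0552
gripper_force: 0.0
```

```bash
python3 - <<'E'
from h import *
o=get_obs(); print(o['tool_pos'])
s=save('wrist','w3.png'); im=s['frame'][:,:,::-1].copy()
u=ray2pix(s,[.492,-.339,.12]); cv2.circle(im,tuple(int(v) for v in u),4,(0,255,0),1)
cv2.imwrite('pics/w3b.png',im)
s=save('scene','s3.png')
for c in ['scene','side']:
  snapshot(c)
  for t in ['rosette0']: print(c,t,[(np.round(d['position'],4).tolist(),round(d['score'],2)) for d in spot_point(c,t)[:5]])
a=cv2.resize(im[140:380,200:520],(480,360)); b=cv2.imread('pics/s3.png')[140:320,180:480]; b=cv2.resize(b,(600,360))[:, :]
cv2.imwrite('pics/m3.png',cv2.resize(np.hstack([a[:,80:400],b[:,:480]]),(800,360)))
E
```

```text
[ 0.48934777 -0.33699969  0.17120116]
scene rosette0 [([0.522, 0.256, 0.0313], 0.92), ([0.6505, -0.1476, 0.0281], 0.73), ([0.5248, 0.1189, 0.0323], 0.57)]
side rosette0 [([0.5265, 0.1212, 0.031], 0.9), ([0.5228, 0.2549, 0.0313], 0.61)]
```

View pics/m3.png

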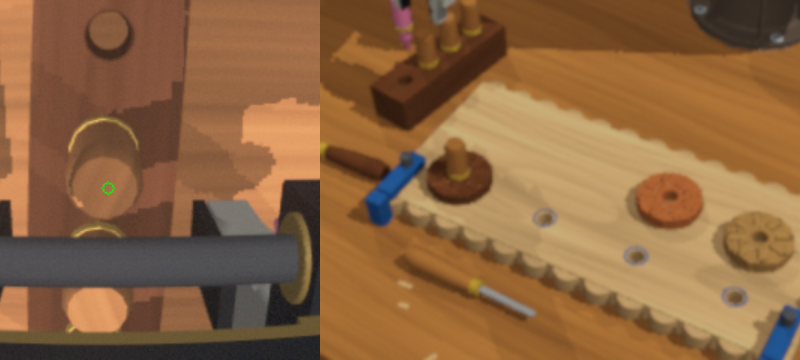

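The composite shows pin and dark rosette standing home over hole 0. The next rack pin's top lies right at my predicted spot. Grasping it.

Call:
play_rows(plan=[[0.15,0.1,0.5,0,0,0],[0.15,0.1,1.2,0,0,0],[0,0,1.5,0,0,0],[0,0,1.5,0,0,0],[0,0,1.3,0,0,0],[0,0,0.8,0,0,0],[0,0,0.4,0,0,0],[0,0,0,0,0,0],[0,0,0,0,0,0]])

```text
clock: 17.25
tool_pos: [0.493, -0.3394, 0.1001]
orientation: [180.0, 0.0, 0.0]
force: [0.3, -0.5, 0.6]
opening: 0.055
gripper_force: 0.0
```

Call:
play_rows(plan=[[0,0,0,0,0,0],[0,0,0,0,0,0],[0,0,0,0,0,0],[0,0,0,0,0,0],[0,0,0,0,0,0],[0,0,0,0,0,0],[0,0,0,0,0,0]], grip=2)

```text
clock: 17.83
tool_pos: [0.493, -0.3391, 0.1005]
orientation: [180.0, -0.0, 0.0]
force: [0.4, 4.0, 4.5]
opening: 0.0292
gripper_force: 30.0
```

Call:
play_rows(plan=[[0,0,-0.8,0,0,0],[0,0,-2,0,0,0],[0,0,-2.4,0,0,0],[0,0,-2,0,0,0],[0,0,-0.8,0,0,0],[0.1,-1.9,0,0,0,0],[0.3,-4,0,0,0,0],[0.3,-4,0,0,0,0],[0.3,-4,0,0,0,0],[0.3,-4,0,0,0,0],[0.3,-4,0,0,0,0],[0.3,-4,0,0,0,0],[0.3,-4,0,0,0,0],[0.3,-4,0,0,0,0],[0.2,-4,0,0,0,0],[0.2,-4,0,0,0,0],[0.2,-3,0,0,0,0],[0,-1,0,0,0,0],[0,0,0,0,0,0],[0,0,0,0,0,0]])

```text
clock: 19.5
tool_pos: [0.523, 0.1199, 0.1794]
orientation: [180.0, 0.1, 0.1]
force: [0.4, -0.6, -1.4]
opening: 0.0298
gripper_force: 30.0
```

```bash
cat > look.py <<'E'
from h import *
import sys
n,rx,ry,bx,by=sys.argv[1],*map(float,sys.argv[2:])
o=get_obs(); print(o['tool_pos'],o['orientation'],o['opening'])
s=save('wrist',n+'.png'); f=s['frame'][:,:,::-1]
for t in ['rosette0','board_hole0']:
  for d in spot_point('wrist',t): print(t,np.round(d['position'],4),round(d['score'],2))
out=[]
for P,z in [((rx,ry),.05),((bx,by),.03)]:
  u=ray2pix(s,[*P,z]).round().astype(int); x0,y0=u[0]-25,u[1]-25
  c=cv2.resize(f[y0:y0+50,x0:x0+50],(400,400),interpolation=cv2.INTER_CUBIC); out.append(c); print('origin',x0,y0,'scale 8')
cv2.imwrite('pics/'+n+'c.png',np.hstack(out))
E
python3 look.py w4 .5248 .1195 .6262 .1292
```

```text
[0.5229719  0.11989116 0.17943362] [1.79963141e+02 6.94203682e-02 1.08818111e-01] 0.029810367044052183
rosette0 [ 0.6425 -0.15    0.0274] 0.72
rosette0 [0.525  0.1201 0.031 ] 0.66
rosette0 [0.5229 0.2547 0.0307] 0.61
board_hole0 [0.6232 0.1317 0.0273] 0.73
board_hole0 [ 0.6371 -0.0107  0.0317] 0.67
board_hole0 [0.6131 0.2702 0.029 ] 0.65
origin 297 208 scale 8
origin 284 72 scale 8
```

View pics/w4c.png

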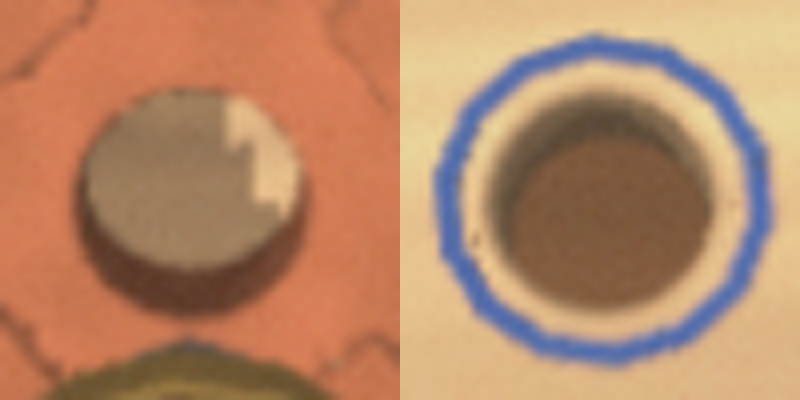

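The left crop shows the terracotta rosette's hole at about px (321,233). The right crop shows the hole 2 ring centred at (309.5,97). Both are within 1 mm of the estimates.

Call:
play_rows(plan=[[0.15,-0.05,0.3,0,0,0],[0,0,0.8,0,0,0],[0,0,1,0,0,0],[0,0,1,0,0,0],[0,0,1,0,0,0],[0,0,1,0,0,0],[0,0,0.6,0,0,0],[0,0,0.2,0,0,0],[0,0,0,0,0,0],[0,0,0,0,0,0]])

```text
clock: 20.48
tool_pos: [0.5252, 0.1203, 0.1212]
orientation: [180.0, -0.0, 0.0]
force: [-0.3, 0.2, -0.8]
opening: 0.0299
gripper_force: 30.0
```

Drag to (0.6262, 0.1290): dx +10.1 cm, dy +0.87 cm.

Call:
play_rows(plan=[[0.4,-0.05,0,0,0,0],[0.8,-0.07,0,0,0,0],[0.9,-0.07,0,0,0,0],[0.9,-0.08,0,0,0,0],[0.9,-0.08,0,0,0,0],[0.9,-0.08,0,0,0,0],[0.9,-0.08,0,0,0,0],[0.9,-0.08,0,0,0,0],[0.9,-0.08,0,0,0,0],[0.9,-0.08,0,0,0,0],[0.8,-0.07,0,0,0,0],[0.6,-0.05,0,0,0,0],[0.2,0,0,0,0,0],[0,0,0,0,0,0],[0,0,0,0,0,0]])

```text
clock: 21.73
tool_pos: [0.6252, 0.1291, 0.1208]
orientation: [-180.0, -0.0, 0.0]
force: [-0.8, 0.3, -1.2]
opening: 0.0294
gripper_force: 30.0
```

Call:
play_rows(plan=[[0,0,0.3,0,0,0],[0,0,0.3,0,0,0],[0,0,0.3,0,0,0],[0,0,0.2,0,0,0],[0,0,0,0,0,0],[0,0,0,0,0,0]])

```text
clock: 22.23
tool_pos: [0.625, 0.1291, 0.1098]
orientation: [-180.0, -0.0, 0.0]
force: [-0.9, 0.2, -1.3]
opening: 0.0295
gripper_force: 30.0
```

Call:
play_rows(plan=[[0,0,0.2,0,0,0],[0,0,0.2,0,0,0],[0,0,0.2,0,0,0],[0,0,0.2,0,0,0],[0,0,0,0,0,0],[0,0,0,0,0,0]])

```text
clock: 22.73
tool_pos: [0.6251, 0.129, 0.1019]
orientation: [180.0, 0.0, 0.0]
force: [0.5, -0.9, -1.7]
opening: 0.0295
gripper_force: 30.0
```

Call:
play_rows(plan=[[0.05,0,0.1,0,0,0],[0.05,0,0.2,0,0,0],[0,0,0.2,0,0,0],[0,0,0.1,0,0,0],[0,0,0,0,0,0],[0,0,0,0,0,0]])

```text
clock: 23.23
tool_pos: [0.6262, 0.129, 0.096]
orientation: [-180.0, -0.0, 0.0]
force: [0.7, 0.2, -2.1]
opening: 0.0292
gripper_force: 30.0
```

Call:
play_rows(plan=[[0,0,0.1,0,0,0],[0,0,0.1,0,0,0],[0,0,0.1,0,0,0],[0,0,0.1,0,0,0],[0,0,0,0,0,0],[0,0,0,0,0,0]])

```text
clock: 23.73
tool_pos: [0.6266, 0.1291, 0.0924]
orientation: [-180.0, -0.1, 0.0]
force: [2.7, -0.5, 1.2]
opening: 0.0291
gripper_force: 30.0
```

Call:
play_rows(plan=[[0.08,0,0,0,0,0],[0,0,0.1,0,0,0],[0,0,0.1,0,0,0],[0,0,0,0,0,0],[0,0,0,0,0,0]])

```text
clock: 24.15
tool_pos: [0.6272, 0.129, 0.0905]
orientation: [-180.0, -0.1, 0.0]
force: [1.8, -0.8, 4.3]
opening: 0.0296
gripper_force: 30.0
```

Call:
play_rows(plan=[[0,0,0.1,0,0,0],[0,0,0.05,0,0,0],[0,0,0,0,0,0],[0,0,0,0,0,0]])

```text
clock: 24.48
tool_pos: [0.6274, 0.1291, 0.0904]
orientation: [-180.0, -0.1, 0.1]
force: [-1.8, -1.4, 14.4]
opening: 0.0294
gripper_force: 30.0
```

Call:
play_rows(plan=[[0,0,0,0,0,0],[0,0,0,0,0,0],[0,0,0,0,0,0],[0,0,0,0,0,0],[0,0,-0.5,0,0,0],[0,0,-1.5,0,0,0],[0,0,-2.5,0,0,0],[0,0,-3,0,0,0],[0,0,-3,0,0,0],[0,0,-2,0,0,0],[0,0,0,0,0,0]], grip=5.5)

```text
clock: 25.4
tool_pos: [0.629, 0.1296, 0.2193]
orientation: [-179.9, -0.4, 0.1]
force: [-0.4, 0.1, 0.6]
opening: 0.055
gripper_force: 0.0
```

Call:
play_rows(plan=[[-0.7,1.8,0,0,0,0],[-1.4,3.5,0,0,0,0],[-1.4,3.5,0,0,0,0],[-1.4,3.5,0,0,0,0],[-1.4,3.5,0,0,0,0],[-1.4,3.5,0,0,0,0],[-1.4,3.5,0,0,0,0],[-1.4,3.5,0,0,0,0],[-1.4,3.5,0,0,0,0],[-1.4,3.5,0,0,0,0],[-1.4,3.5,0,0,0,0],[-1.4,3.5,0,0,0,0],[-1.4,3.5,0,0,0,0],[-1.2,2.8,0,0,0,0],[0,0,1,0,0,0],[0,0,2,0,0,0],[0,0,1,0,0,0],[0,0,0,0,0,0],[0,0,0,0,0,0]])

```text
clock: 26.98
tool_pos: [0.4396, -0.3367, 0.1729]
orientation: [-180.0, 0.1, 0.1]
force: [0.6, -1.1, 1.8]
opening: 0.0549
gripper_force: 0.0
```

```bash
python3 - <<'E'
from h import *
o=get_obs(); print(o['tool_pos'])
s=save('wrist','w5.png'); im=s['frame'][:,:,::-1].copy()
u=ray2pix(s,[.440,-.337,.12]); cv2.circle(im,tuple(int(v) for v in u),4,(0,255,0),1)
for c in ['scene','side']:
  s=save(c,c+'5.png')
  for t in ['rosette0']: print(c,t,[(np.round(d['position'],4).tolist(),round(d['score'],2)) for d in spot_point(c,t)[:5]])
a=cv2.resize(im[140:380,200:520],(480,360)); b=cv2.imread('pics/scene5.png')[140:320,180:480]; b=cv2.resize(b,(600,360))
cv2.imwrite('pics/m5.png',np.hstack([a[:,80:360],b[:,:520]]))
E
```

```text
[ 0.43957925 -0.33673188  0.17292136]
scene rosette0 [([0.5215, 0.2585, 0.0282], 0.9), ([0.6259, 0.1278, 0.0301], 0.57), ([0.4679, -0.3349, -0.0016], 0.24)]
side rosette0 [([0.6478, -0.1505, 0.0311], 0.86), ([0.5203, 0.2566, 0.0289], 0.66)]
```

View pics/m5.png

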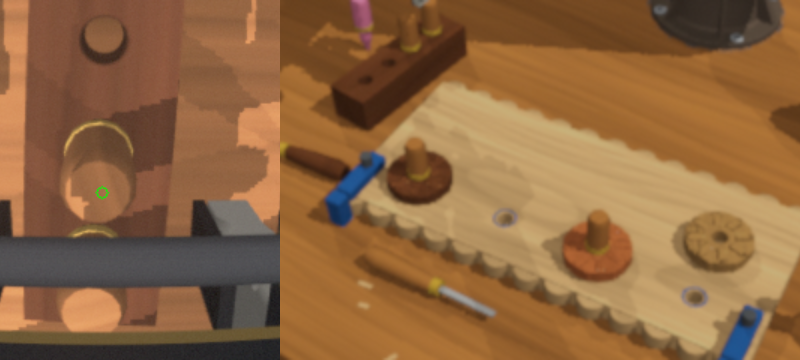

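Both pins stand home, and the third rack pin's top is at the predicted spot. The striped rosette is still at about (0.521,0.257).

Call:
play_rows(plan=[[0,0,0.5,0,0,0],[0,0,1.2,0,0,0],[0,0,1.5,0,0,0],[0,0,1.5,0,0,0],[0,0,1.4,0,0,0],[0,0,0.9,0,0,0],[0,0,0.4,0,0,0],[0,0,0,0,0,0],[0,0,0,0,0,0]])

```text
clock: 27.98
tool_pos: [0.4404, -0.3373, 0.0999]
orientation: [180.0, -0.0, 0.0]
force: [-0.1, 0.1, 0.5]
opening: 0.0551
gripper_force: 0.0
```

Call:
play_rows(plan=[[0,0,0,0,0,0],[0,0,0,0,0,0],[0,0,0,0,0,0],[0,0,0,0,0,0],[0,0,0,0,0,0],[0,0,0,0,0,0],[0,0,0,0,0,0]], grip=2)

```text
clock: 28.57
tool_pos: [0.4402, -0.3368, 0.0999]
orientation: [-180.0, -0.0, 0.0]
force: [-0.2, 5.7, 6.5]
opening: 0.0297
gripper_force: 30.0
```

Call:
play_rows(plan=[[0,0,-0.8,0,0,0],[0,0,-2,0,0,0],[0,0,-2.4,0,0,0],[0,0,-2,0,0,0],[0,0,-0.8,0,0,0],[0.3,-2,0,0,0,0],[0.6,-3.8,0,0,0,0],[0.6,-3.8,0,0,0,0],[0.6,-3.8,0,0,0,0],[0.6,-3.8,0,0,0,0],[0.6,-3.8,0,0,0,0],[0.6,-3.8,0,0,0,0],[0.6,-3.8,0,0,0,0],[0.6,-3.8,0,0,0,0]])

```text
clock: 29.73
tool_pos: [0.4905, -0.0115, 0.1795]
orientation: [180.0, 0.0, 0.0]
force: [1.0, -0.9, -2.5]
opening: 0.0294
gripper_force: 30.0
```

Call:
play_rows(plan=[[0.4,-3.8,0,0,0,0],[0.5,-3.8,0,0,0,0],[0.5,-3.8,0,0,0,0],[0.5,-3.8,0,0,0,0],[0.5,-3.8,0,0,0,0],[0.5,-3.8,0,0,0,0],[0.4,-2.8,0,0,0,0],[0,-1.4,0,0,0,0],[0,0,0,0,0,0],[0,0,0,0,0,0]])

```text
clock: 30.57
tool_pos: [0.5231, 0.2569, 0.1787]
orientation: [179.9, 0.1, 0.1]
force: [-0.1, 0.3, -1.8]
opening: 0.0293
gripper_force: 30.0
```

```bash
python3 look.py w6 .521 .257 .614 .2687
```

```text
[0.52314611 0.25692015 0.17870036] [1.79930116e+02 7.74179782e-02 9.35425595e-02] 0.02933186022411847
rosette0 [0.6251 0.1255 0.0296] 0.93
rosette0 [0.5229 0.2553 0.0288] 0.6
board_hole0 [ 0.6364 -0.0114  0.031 ] 0.77
board_hole0 [0.6122 0.269  0.0256] 0.67
board_hole0 [ 0.5355  0.4975 -0.0022] 0.46
origin 296 213 scale 8
origin 281 88 scale 8
```

View pics/w6c.png

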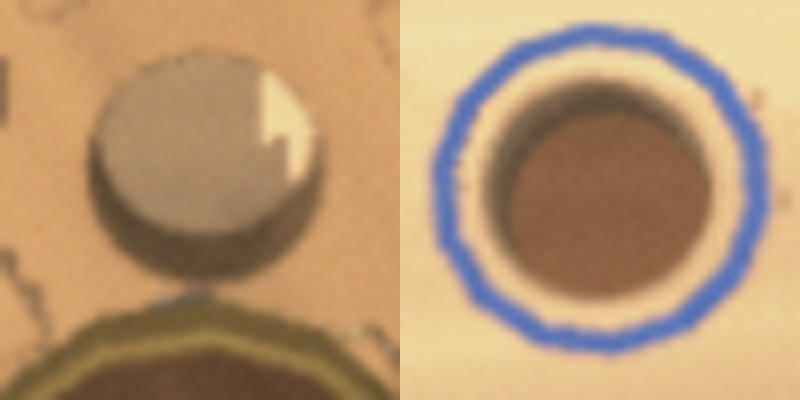

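The crops show the striped rosette's hole at px (321.7,233.9) and the hole 3 ring at (306,111.6). That gives rosette ≈ (0.524,0.2565). Hole 3 ≈ (0.6157,0.2688) also agrees with extrapolating from the two seated pins.

Call:
play_rows(plan=[[0.1,0,0.3,0,0,0],[0,0,0.8,0,0,0],[0,0,1,0,0,0],[0,0,1,0,0,0],[0,0,1,0,0,0],[0,0,1,0,0,0],[0,0,0.6,0,0,0],[0,0,0.2,0,0,0],[0,0,0,0,0,0],[0,0,0,0,0,0]])

```text
clock: 31.55
tool_pos: [0.5249, 0.2571, 0.1206]
orientation: [180.0, -0.0, 0.1]
force: [0.1, 0.4, -1.4]
opening: 0.0295
gripper_force: 30.0
```

Call:
play_rows(plan=[[0.4,-0.05,0,0,0,0],[0.8,-0.1,0,0,0,0],[0.9,-0.12,0,0,0,0],[0.9,-0.12,0,0,0,0],[0.9,-0.12,0,0,0,0],[0.9,-0.12,0,0,0,0],[0.9,-0.12,0,0,0,0],[0.9,-0.12,0,0,0,0],[0.9,-0.12,0,0,0,0],[0.8,-0.1,0,0,0,0],[0.5,-0.06,0,0,0,0],[0.2,-0.02,0,0,0,0],[0,0,0,0,0,0],[0,0,0,0,0,0]])

```text
clock: 32.72
tool_pos: [0.6148, 0.2687, 0.1203]
orientation: [-180.0, -0.0, 0.0]
force: [-0.3, -0.5, -0.2]
opening: 0.0294
gripper_force: 30.0
```

Call:
play_rows(plan=[[0,0,0.3,0,0,0],[0,0,0.3,0,0,0],[0,0,0.3,0,0,0],[0,0,0.2,0,0,0],[0,0,0,0,0,0],[0,0,0,0,0,0]])

```text
clock: 33.22
tool_pos: [0.6148, 0.2688, 0.1092]
orientation: [-180.0, -0.0, 0.0]
force: [-0.3, -0.3, -1.2]
opening: 0.0294
gripper_force: 30.0
```

Call:
play_rows(plan=[[0,0,0.2,0,0,0],[0,0,0.2,0,0,0],[0,0,0.2,0,0,0],[0,0,0.2,0,0,0],[0,0,0,0,0,0],[0,0,0,0,0,0]])

```text
clock: 33.72
tool_pos: [0.6148, 0.2687, 0.1014]
orientation: [180.0, 0.0, 0.0]
force: [0.2, 0.7, -2.0]
opening: 0.0295
gripper_force: 30.0
```

Call:
play_rows(plan=[[0,0,0.1,0,0,0],[0,0,0.2,0,0,0],[0,0,0.2,0,0,0],[0,0,0.1,0,0,0],[0,0,0,0,0,0],[0,0,0,0,0,0]])

```text
clock: 34.22
tool_pos: [0.6147, 0.2687, 0.0954]
orientation: [180.0, 0.0, 0.0]
force: [0.8, 0.5, -1.8]
opening: 0.0294
gripper_force: 30.0
```

Call:
play_rows(plan=[[0.08,0,0.1,0,0,0],[0,0,0.1,0,0,0],[0,0,0.1,0,0,0],[0,0,0,0,0,0],[0,0,0,0,0,0]])

```text
clock: 34.63
tool_pos: [0.6155, 0.2687, 0.0925]
orientation: [180.0, -0.0, 0.0]
force: [0.6, 0.5, -1.7]
opening: 0.0296
gripper_force: 30.0
```

Call:
play_rows(plan=[[0,0,0.1,0,0,0],[0,0,0.1,0,0,0],[0,0,0,0,0,0],[0,0,0,0,0,0]])

```text
clock: 34.97
tool_pos: [0.6156, 0.2687, 0.0906]
orientation: [-180.0, -0.0, 0.0]
force: [0.8, -0.1, 0.1]
opening: 0.0296
gripper_force: 30.0
```

Call:
play_rows(plan=[[0,0,0.1,0,0,0],[0,0,0.1,0,0,0],[0,0,0,0,0,0],[0,0,0,0,0,0]])

```text
clock: 35.3
tool_pos: [0.6159, 0.2688, 0.0899]
orientation: [-180.0, -0.1, 0.1]
force: [-2.7, -1.1, 7.2]
opening: 0.0294
gripper_force: 30.0
```

Call:
play_rows(plan=[[0,0,0,0,0,0],[0,0,0,0,0,0],[0,0,0,0,0,0],[0,0,0,0,0,0],[0,0,-0.5,0,0,0],[0,0,-1.5,0,0,0],[0,0,-2.5,0,0,0],[0,0,-3,0,0,0],[0,0,-3,0,0,0],[0,0,-2,0,0,0],[-2,0,0,0,0,0],[-3,0,-1,0,0,0],[-3,0,-1,0,0,0],[-3,0,0,0,0,0],[0,0,0,0,0,0],[0,0,0,0,0,0]], grip=5.5)

```text
clock: 36.63
tool_pos: [0.5045, 0.2689, 0.2349]
orientation: [-179.9, -0.1, 0.1]
force: [-0.1, 0.1, 1.3]
opening: 0.055
gripper_force: 0.0
```

```bash
python3 - <<'E'
from h import *
for c in ['scene','side']:
  s=save(c,c+'7.png')
  for t in ['rosette0','pin0','mallet','gouge0']: print(c,t,[(np.round(d['position'],4).tolist(),round(d['score'],2)) for d in spot_point(c,t)[:6]])
b=cv2.resize(cv2.imread('pics/scene7.png')[130:350,170:530],(800,489)); cv2.imwrite('pics/m7a.png',b)
a=cv2.resize(cv2.imread('pics/side7.png')[170:470,200:540],(680,600)); cv2.imwrite('pics/m7b.png',a)
E
```

```text
scene rosette0 [([0.614, 0.2688, 0.0311], 0.86), ([0.6255, 0.1277, 0.0276], 0.84), ([0.6462, -0.1487, 0.0288], 0.64)]
scene pin0 [([0.6135, 0.2671, 0.0033], 0.74), ([0.6478, -0.1502, 0.002], 0.71), ([0.697, -0.3721, 0.0002], 0.68), ([0.6271, 0.1318, 0.0052], 0.52), ([0.3893, -0.3319, 0.0124], 0.42), ([0.5647, 0.0517, 0.001], 0.41)]
scene mallet [([0.536, 0.4973, -0.0012], 0.95)]
scene gouge0 [([0.6968, -0.3693, -0.0024], 0.86), ([0.7732, -0.0289, -0.0018], 0.82)]
side rosette0 [([0.626, 0.1315, 0.0291], 0.93), ([0.6518, -0.1517, 0.0307], 0.7), ([0.6152, 0.2678, 0.0301], 0.64)]
side pin0 [([0.4294, -0.4458, -0.0009], 0.85), ([0.6151, 0.2719, 0.0049], 0.66)]
side mallet [([0.4916, -0.339, 0.0571], 0.61)]
side gouge0 [([0.7739, -0.0285, 0.003], 0.89), ([0.6978, -0.3671, -0.0017], 0.57)]
```

View pics/m7b.png

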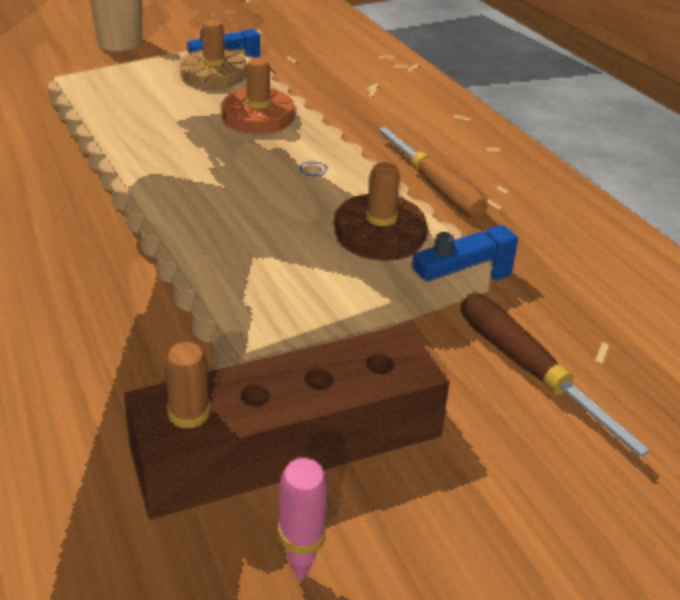

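View pics/m7a.png

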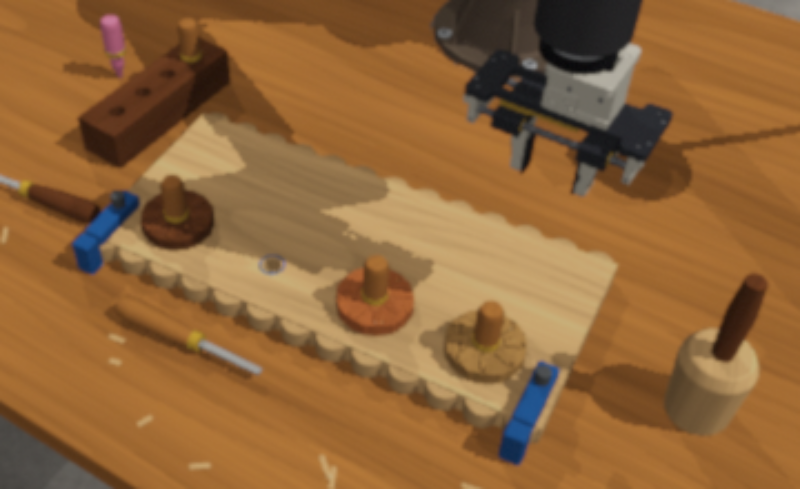

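All three pins are home with their collars on the rosettes, the spare pin is in the rack, and the gouges and mallet are unmoved. The robot is clear, so I'm handing in.

```bash
python3 -c "
from plant import *
print(close_job())"
```

```text
the job is handed in; nothing more can be done
None
```

The job is handed in: the three rosettes present (dark, terracotta, striped) are each slid over a hole of their own and pinned with the collar down. The spare pin is still in the rack, and the gouges, mallet and pink look-alike are untouched.

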